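Eject a tin and trap it at the dispenser's mouth

TASK

Press the ejector pedal of the tin dispenser with one fingertip so that the small tin pops out of its nest, and have the other finger standing across the open chute so that it stops the rolling tin on the chute before it gets away. Then ease up so that the pedal springs all the way back, and finish while still holding the tin back on the chute with that finger. Only touch: do not pinch, lift or carry the tin, and leave the other things on the counter where they are.

Things in the scene. Friction and masses are not known exactly. Their poses are not given: they have to be found in the camera images.
- rack: Tin dispenser of pale wood and steel, fixed, 182 (x) x 112 (y) x 72 mm. Origin: on the counter straight below the ejector's hinge. +x points to its closed back, -x to its open mouth (robot's side), z up. Base plate x -106 to +76, y -72 to +40 mm, 6 mm thick. Nest: x 0 to +59 mm, between cheeks (x -7 to +67, |y| 21 to 26, top z 72 mm) and a back wall (inner face x = +59 mm, top z 70 mm)
- chute_mid (a point): point on the floor of the steel chute, its centre line, level with the pedal: x = -62, y = 0, z = 29 mm of the rack. The chute is 41 mm wide inside, with rims only 5 mm high; it falls at 12 degrees from the hinge (x = 0, floor z = 42 mm) to its open front end (x = -105 mm, floor z = 20 mm). An unstopped tin rolls off that end in about a second
- nest (a point): middle of the nest, x = +32, y = 0, z = 42 mm of the rack. Its floor is the see-saw's rear arm: at rest it leans 4.6 degrees to the back, so the tin lies against the back wall; with the pedal fully down it leans 5.7 degrees to the mouth and the tin rolls out over the hinge on to the chute. A tin still short of the hinge (x > 0) when the pedal comes up rolls back into the nest
- ejector (a joint): see-saw ejector (rad), hinged at x = 0, z = 42 mm of the rack about the rack's y. 0 = at rest, pedal up; 0.18 = at the stop, pedal 11 mm lower. The tin starts to roll at about 0.08 to 0.10. A spring brings the pedal back when it is let go; a full press takes about 3 to 4 N
- pedal_top (a point): centre of the top of the ejector's grey ribbed pedal, 32 mm (x) by 28 mm (y), beside the chute on the rack's -y side: at rest x = -62, y = -50, z = 49 mm of the rack, fully down z = 38 mm. Fingers in line with the rack's y, about 52 mm apart between centres: one presses the pedal, the other stands in the chute, its tip then 9 mm above the floor (20 mm with the pedal just up)
- tin: small steel tin with a paper band, 54 mm in diameter, 37 mm wide, about 0.1 kg, lying on its side with its axis along the rack's y so that it rolls; origin at its centre. In the nest its centre is at x = +32, y = 0, z = 66.5 mm of the rack. Stopped by a finger on the chute its centre stands 27 mm behind the face of that finger
- mug: striped mug, 60 x 83 x 49 mm, standing left of the dispenser; origin at its underside; to be left alone
- salt_shaker: glass salt shaker, 44 mm in diameter, 90 mm high, standing right of the dispenser; origin at its underside; to be left alone
- teaspoon: steel teaspoon, 130 x 27 x 11 mm, lying along the dispenser on its left, 85 mm from the chute's centre line; origin at its underside; to be left alone
- tuna_tin: large flat tin, 86 mm in diameter, 40 mm high, standing flat at the left end of the counter; origin at its underside; not the tin of the task, to be left alone
- tape_roll: roll of tape, 98 mm in diameter, 25 mm high, at the left end of the counter; origin at its underside; to be left alone
- lemon_a: lemon, 71 x 53 x 51 mm, at the right front of the counter; origin at its underside; to be left alone
Not all that is in view belongs to the job. Leave any green or turquoise look-alike of the tin alone.

How it is judged:
By the outcome, as a careful person would: the job done as asked, in the order asked, and still so for the second after the job is handed in, while the arm keeps its last pose, push and grip.
It also fails if it takes over 35 s, if anything falls off the work surface, if the arm or the gripper's body presses on something with over 40 N, if the wrist force passes 120 N, or if a joint passes its speed limit or range.

ROBOT

A 6-joint arm with a two-finger parallel gripper is mounted at the origin on a cart in front of the work surface, level with it; the furniture and walls round the work are solid. World frame = base frame: x ahead of the robot, y to its left, z up, the work surface at z = 0. Lengths are in m, angles in rad, forces in N, time in s.
With the tool pointing down it reaches from about 0.35 to 0.775 m from the base axis. Payload 7.3 kg.
Tool frame: the origin (TCP) lies at the very end of the fingers, on their centre line; the grasp point (between the pads) lies 19 mm behind it; z points along the fingers, y is the line along which they close (so a half turn about z gives the same grasp; the last joint's range is limited). The gripper opens to 92 mm and grips with 3 to 60 N. Pads are 19 mm wide; open, the fingers measure 130 mm over their backs; the gripper's body (75 mm by 190 mm) begins 47 mm behind the grasp point.
Start: joints at [1.164, 0.342, 1.524, -0, 1.275, -0.146], TCP at [0.135, 0.507, 0.227] pointing down, gripper open.
Joint ranges: [-2.53, 2.53], [-0.77, 2.02], [0.04, 2.7], [-1, 4.14], [0.28, 2.66], [-3.11, 3.11]. Speed limits (rad/s): [2.57, 2.57, 3.14, 3.14, 3.14, 3.14].

INTERFACE

Orientations are given as [roll, pitch, yaw] about the fixed x, y, z axes, in that order (R = Rz(yaw) Ry(pitch) Rx(roll)).
In Python, from cell import robot gives the robot as it stands. The module is installed in compiled form; this text tells all that it offers.
- The arm moves only by the tool arm_command, never from a script. Its argument "moves" is a list of rows, each a list of 3 entries, a list of its own where there are three numbers: the shift along the tool's x, y, z in m, then the turn, a rotation vector about the tool's x, y, z in rad, then the finger opening in m, from 0 to 0.0918. In form: [[[dx, dy, dz], [ax, ay, az], claw], ...]. A call has exactly 5 rows; each row is the pose to reach, as a shift and turn from the pose commanded when the call began, along the tool's axes at that moment; what a row does not reach only later rows make up. A row lasts 1/10 s, in which the tool goes at most 50 mm and 8.59 degrees, less where a joint would pass 70% of its speed; a pose out of reach is approached as far as the arm can. A call with a gripper value outside its range is refused whole. The fingers move at their own pace and stop on an object; "squeeze" is the grip in N (left out, the last holds). Time passes only in rows, so rows that repeat a pose let the fingers close, or fill a call up. It gives the time, the measured TCP pose, the force, the opening and the grip force at its end, in the units of the state.
- robot.observe(): the state, without advancing time (a new reading comes with each control period).
- robot.read_camera(name): name is "scene" or "side" or "wrist"; returns the picture (420x560x3 uint8, red, green, blue); there is no depth.
- robot.camera_model(name): a dict with "fx", "fy", "cx", "cy" (pixels), "k1" (the pictures are not rectified: a ray, as slopes to the right and down, at radius r is drawn at 1 + k1 r^2 times it, then the intrinsics apply), "R" (3x3) and "t" (3): a world point X has camera coordinates R X + t. Camera axes: x right, y down, z forward; pixel columns grow to the right and rows downward; lengths in m; the calibration is good to about 2 mm. A picture is of the moment at which its call begins: read the wrist's pose just before it. camera_model takes no time and is no camera call; for the wrist camera it gives the pose at the moment of the call.
- robot.hand_in(): hands the job in; it is judged then, once.
The state is a dict: "time": time; "qpos": joint angles; "qvel": joint speeds; "joint_efforts": joint torques, N m; "tool_pos": TCP position; "tool_rot": TCP orientation; "contact_force": force on the tool from outside, world axes, zero at the start; "torque": the same for the moment, N m; "opening": finger opening in m; "grip_force": force on a finger pad.
Only numpy, scipy, OpenCV 4.12 (cv2) and the standard library are available. Lean on these libraries where they do the work, as an engineer would, in place of code of your own. Each camera call takes 0.05 s, during which the arm holds its last target. There are 200 camera calls.

## Working session

There is one attempt and no reset: what is moved stays moved. The work goes in short steps, Python scripts to look and compute and a tool call to move; the robot and the scene stay as the last step left them, time stands still between calls to the robot, and variables do not carry over. Pictures are saved under pics/ and viewed, at most 10 in all, crops included, and the job is handed in when it is done.

Besides the shell and the picture viewer there is one more tool, called after "Emit:" by a JSON object that holds its "op" and its "data". arm_command: Moves the arm, as the interface text tells. Its arguments: {"type":"object","properties":{"moves":{"type":"array"},"squeeze":{"type":"number"}},"required":["moves"]}

```bash
mkdir -p pics
python3 - <<'E'
from cell import robot
import cv2
s=robot.observe();print(s)
for n in("scene","side"):
    im=robot.read_camera(n);cv2.imwrite(f"pics/{n}0.png",im[:,:,::-1]);print(n,robot.camera_model(n))
E
```

```text
{'time': 0.0, 'qpos': array([ 1.16401987e+00,  3.42737166e-01,  1.52503632e+00, -1.55752710e-05,
        1.27543001e+00, -1.45971148e-01]), 'qvel': array([ 0.00150802, -0.00131292, -0.00045972, -0.00059566,  0.0004054 ,
        0.00040308]), 'joint_efforts': array([ 5.28597193e-04, -4.31254184e+01, -2.44214594e+01,  7.18453154e-02,
        5.60741080e-02, -1.41534629e-04]), 'tool_pos': array([0.1351735 , 0.5068578 , 0.22603075]), 'tool_rot': array([-3.13999678e+00, -2.19567190e-04,  2.88079171e+00]), 'contact_force': array([ 0.57077505,  0.37479796, -0.52331169]), 'torque': array([-0.00625254,  0.00578249, -0.02472071]), 'grip_force': 0.0, 'opening': 0.09187056798415995}
scene {'fx': 428.2790120357565, 'fy': 428.2790120357565, 'cx': 276.2218570454253, 'cy': 210.14457550597805, 'k1': -0.03927469914278581, 'R': array([[-0.35459544,  0.93498516, -0.00805142],
       [ 0.82600862,  0.30920753, -0.47127537],
       [-0.43814591, -0.17376264, -0.88194938]]), 't': array([ 0.24957317, -0.37481717,  1.4910075 ])}
side {'fx': 398.2214702164569, 'fy': 398.2214702164569, 'cx': 272.93410486289, 'cy': 204.95732338596116, 'k1': 0.01053223622579792, 'R': array([[ 0.1797092 , -0.98369522, -0.00695116],
       [-0.78563157, -0.13926564, -0.60281682],
       [ 0.59201996,  0.11379278, -0.79784934]]), 't': array([-0.14271756,  0.43219628,  1.02140389])}
```

View pics/scene0.png

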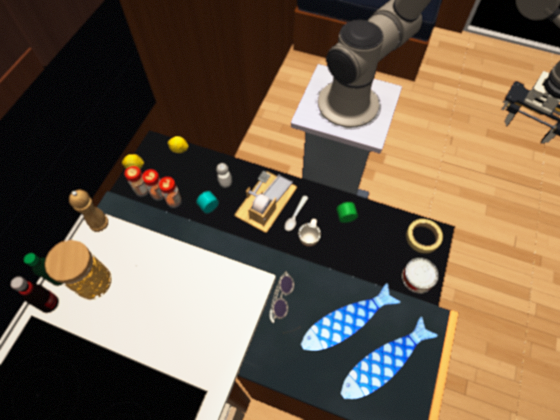

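View pics/side0.png

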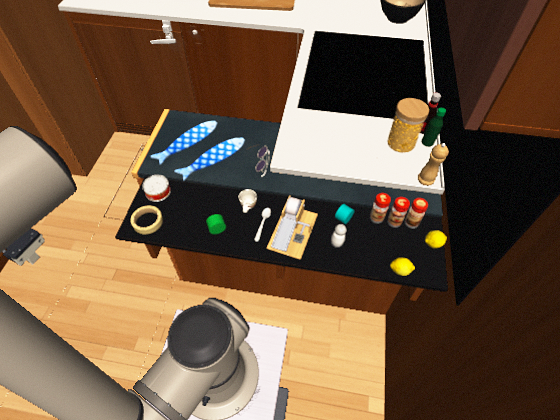

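The dispenser is at about (266,198) in the scene view and (293,227) in the side view. Its mouth faces the robot, and the mug and spoon stand to its left. I'll enlarge both.

Run:
```python
import cv2,numpy as np
a=cv2.imread("pics/scene0.png")[160:240,225:305];b=cv2.imread("pics/side0.png")[185:265,255:335]
f=lambda i:cv2.resize(i,None,fx=5,fy=5,interpolation=cv2.INTER_CUBIC)
cv2.imwrite("pics/crop1.png",np.hstack([f(a),f(b)]))
```

```text
(no output)
```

View pics/crop1.png

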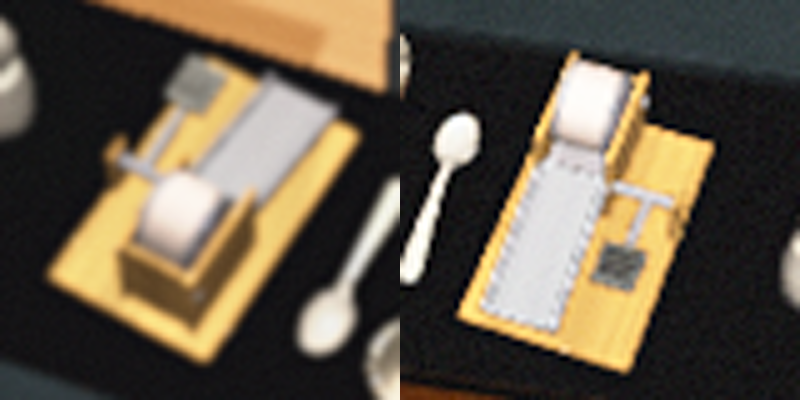

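```bash
cat > h.py <<'E'
import numpy as np
from cell import robot
from scipy.optimize import least_squares
def proj(m,X):
    c=np.atleast_2d(X)@np.array(m["R"]).T+m["t"];s=c[:,:2]/c[:,2:]
    s=s*(1+m["k1"]*(s**2).sum(1,keepdims=True))
    return s*[m["fx"],m["fy"]]+[m["cx"],m["cy"]]
def world(p,P):
    c,s=np.cos(p[2]),np.sin(p[2]);P=np.atleast_2d(P)/1000
    return np.c_[p[0]+c*P[:,0]-s*P[:,1],p[1]+s*P[:,0]+c*P[:,1],P[:,2]]
def fit(obs,p0):
    "obs: list of (model, rack points mm, pixels)"
    f=lambda p:np.concatenate([(proj(m,world(p,P))-q).ravel() for m,P,q in obs])
    r=least_squares(f,p0,loss="soft_l1");return r.x,f(r.x).reshape(-1,2)
E
python3 - <<'E'
from h import *
fl,fr,bl,br,pd=[-106,40,6],[-106,-72,6],[76,40,6],[76,-72,6],[-62,-50,49]
sc=np.array([[360,130],[205,362],[47,275],[195,85]])/5+[225,160]
sd=np.array([[58,317],[230,372],[315,140],[220,265]])/5+[255,185]
p,r=fit([(robot.camera_model("scene"),[fl,bl,br,pd],sc),(robot.camera_model("side"),[fl,fr,br,pd],sd)],[.45,0,0])
print(p,r.round(1).tolist());print(world(p,[[-62,0,29],[-62,-50,49],[-62,-24,49]]))
E
```

```text
[ 0.48325222 -0.11093901 -0.16783536] [[-0.6, -0.4], [0.1, -0.8], [-0.3, -0.4], [-0.3, -0.8], [-0.3, -0.6], [-0.3, -0.9], [-0.7, -0.0], [-0.2, -0.6]]
[[ 0.4221234  -0.100582    0.029     ]
 [ 0.41377097 -0.14987943  0.049     ]
 [ 0.41811424 -0.12424477  0.049     ]]
```

Both views agree to under 1 px. The target for the fingers' midpoint is about (0.418, -0.124), with tool yaw 2.974 so that tool y matches rack +y. I'll go there by an arc at safe height.

Emit:
{"op": "arm_command", "data": {"moves": [[[-0.04,-0.027,0],[0,0,0],0.033],[[-0.08,-0.054,0],[0,0,0],0.033],[[-0.12,-0.081,0],[0,0,0],0.033],[[-0.16,-0.108,0],[0,0,-0.04],0.033],[[-0.2,-0.135,0],[0,0,-0.093],0.033]]}}

```text
time: 0.6
tool_pos: [0.2945, 0.3236, 0.2266]
tool_rot: [-3.141, -0.0, 2.976]
contact_force: [0.2, 0.0, 0.6]
opening: 0.0565
grip_force: 0.0
```

Emit:
{"op": "arm_command", "data": {"moves": [[[-0.02,-0.042,0],[0,0,0],0.033],[[-0.04,-0.084,0],[0,0,0],0.033],[[-0.06,-0.126,0],[0,0,0],0.033],[[-0.08,-0.168,0],[0,0,0],0.033],[[-0.1,-0.21,0],[0,0,0],0.033]]}}

```text
time: 1.1
tool_pos: [0.3572, 0.0997, 0.2267]
tool_rot: [3.141, 0.0, 2.974]
contact_force: [0.7, 0.2, 0.3]
opening: 0.0331
grip_force: 0.0
```

Emit:
{"op": "arm_command", "data": {"moves": [[[-0.02,-0.042,0],[0,0,0],0.033],[[-0.04,-0.084,0],[0,0,0],0.033],[[-0.06,-0.126,0],[0,0,0],0.033],[[-0.08,-0.168,0.02],[0,0,0],0.033],[[-0.096,-0.211,0.04],[0,0,0],0.033]]}}

```text
time: 1.6
tool_pos: [0.4172, -0.1241, 0.1867]
tool_rot: [-3.141, 0.002, 2.973]
contact_force: [1.2, 0.9, 1.1]
opening: 0.0328
grip_force: 0.0
```

Run:
```python
from h import *
import cv2,pickle
s=robot.observe();print(s['time'],s['tool_pos'],s['tool_rot'],s['opening'],s['qpos'][5])
m=robot.camera_model("wrist");im=robot.read_camera("wrist");pickle.dump(m,open("w.pkl","wb"))
cv2.imwrite("pics/w1.png",im[:,:,::-1])
p=[.4832,-.111,-.168]
print(proj(m,world(p,[[-62,-50,49],[-105,20.5,20],[-105,-20.5,20],[-106,-72,6],[0,-20.5,42]])).round(0).tolist())
```

```text
1.6 [ 0.41721226 -0.12413286  0.18673476] [-3.14133217e+00  1.87478530e-03  2.97348128e+00] 0.03280074309404976 -1.8686787137350775
[[246.0, 203.0], [325.0, 150.0], [280.0, 150.0], [226.0, 148.0], [280.0, 266.0]]
```

View pics/w1.png

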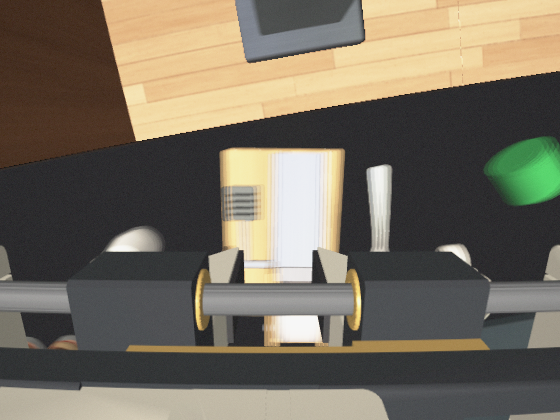

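The picture is motion-blurred sideways. The pedal is at about (241,203), predicted (246,203). I'll retake now that the arm has settled.

Run:
```python
from h import *
import cv2,pickle
for _ in range(3): robot.read_camera("side")
s=robot.observe();print(s['time'],s['tool_pos'],s['tool_rot'])
m=robot.camera_model("wrist");im=robot.read_camera("wrist");pickle.dump(m,open("w.pkl","wb"))
cv2.imwrite("pics/w2.png",cv2.resize(im[130:290,200:360,::-1],None,fx=3.5,fy=3.5,interpolation=cv2.INTER_CUBIC))
p=[.4832,-.111,-.168]
print((proj(m,world(p,[[-62,-50,49],[-78,-50,49],[-105,20.5,20],[-105,-20.5,20],[-106,-72,6],[-106,40,6],[0,-20.5,42]]))).round(1).tolist())
```

```text
1.8 [ 0.41596203 -0.12247542  0.18612536] [ 3.14047968e+00 -2.43784084e-03  2.97110952e+00]
[[244.4, 205.6], [243.9, 187.4], [323.0, 152.4], [278.3, 152.4], [224.3, 150.2], [341.5, 150.1], [278.5, 268.4]]
```

View pics/w2.png

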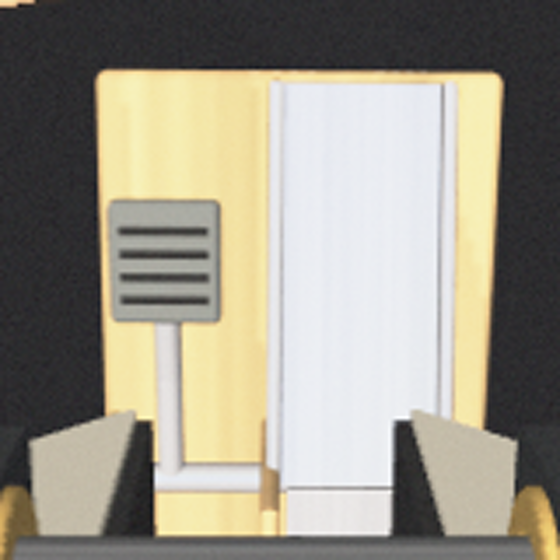

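Sharp now. The pedal centre is at (246.5,204.2), the plate's front corners at (227.1,150.2) and (343,151), and the chute's inner edges at u = 280.5 and 325.4. That puts the rack about 2 mm further towards +y than I estimated. Refit with all views.

Run:
```python
from h import *
import pickle
m=pickle.load(open("w.pkl","rb"))
fl,fr,bl,br,pd=[-106,40,6],[-106,-72,6],[76,40,6],[76,-72,6],[-62,-50,49]
sc=np.array([[360,130],[205,362],[47,275],[195,85]])/5+[224.6,159.6]
sd=np.array([[58,317],[230,372],[315,140],[220,265]])/5+[254.6,184.6]
W=(m,[pd,fr,fl,[-105,-20.5,20],[-105,20.5,20]],np.array([[246.5,204.2],[227.1,150.2],[343,151],[280.5,153.5],[325.4,153.5]]))
A=[(robot.camera_model("scene"),[fl,bl,br,pd],sc),(robot.camera_model("side"),[fl,fr,br,pd],sd)]
for o in (A,[W],A+[W]):
    p,r=fit(o,[.48,-.11,-.17]);print(p.round(4),np.pi+p[2],world(p,[[-62,-24,49]]).round(4))
s=robot.observe();print(s['tool_pos'],s['tool_rot'])
```

```text
[ 0.4835 -0.1111 -0.172 ] 2.969615689778505 [[ 0.4183 -0.1242  0.049 ]]
[ 0.4839 -0.1102 -0.1798] 2.9617756448505186 [[ 0.4186 -0.1227  0.049 ]]
[ 0.4839 -0.1104 -0.1801] 2.9615102839076894 [[ 0.4186 -0.1229  0.049 ]]
[ 0.41621422 -0.12164005  0.18671093] [ 3.14076020e+00 -1.19477876e-03  2.97292079e+00]
```

Emit:
{"op": "arm_command", "data": {"moves": [[[-0.0027,0.0005,0.03],[0,0,0.011],0.033],[[-0.0027,0.0005,0.07],[0,0,0.011],0.033],[[-0.0027,0.0005,0.11],[0,0,0.011],0.033],[[-0.0027,0.0005,0.127],[0,0,0.011],0.033],[[-0.0027,0.0005,0.127],[0,0,0.011],0.033]]}}

```text
time: 2.35
tool_pos: [0.4181, -0.1198, 0.0586]
tool_rot: [3.14, -0.004, 2.965]
contact_force: [0.7, -0.6, 0.7]
opening: 0.0333
grip_force: 0.0
```

Run:
```python
from h import *
import cv2
robot.read_camera("side")
P=[]
for _ in range(4):
    im=robot.read_camera("side"); P.append(robot.observe())
print(np.mean([s['tool_pos'] for s in P],0),np.mean([s['tool_rot'][2] for s in P]),np.mean([s['contact_force'] for s in P],0))
f=lambda i:cv2.resize(i,None,fx=5,fy=5,interpolation=cv2.INTER_CUBIC)
b=robot.read_camera("scene")
cv2.imwrite("pics/c2.png",np.hstack([f(b[150:240,225:305]),f(im[185:275,255:335])])[:,:,::-1])
```

```text
[ 0.42028108 -0.12159022  0.06131412] 2.964038102138179 [0.19940974 0.11429963 0.35135892]
```

View pics/c2.png

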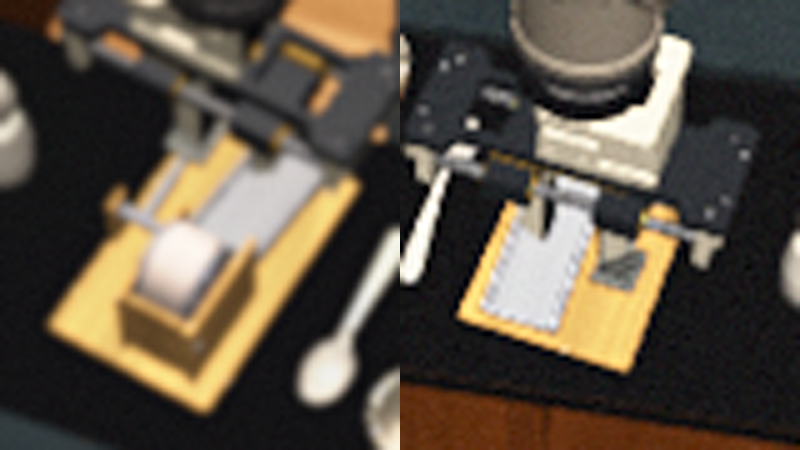

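One finger is right over the pedal and the other stands across the chute. Press and hold.

Emit:
{"op": "arm_command", "data": {"moves": [[[0,0,0.007],[0,0,0],0.033],[[0,0,0.013],[0,0,0],0.033],[[0,0,0.018],[0,0,0],0.033],[[0,0,0.021],[0,0,0],0.033],[[0,0,0.021],[0,0,0],0.033]]}}

```text
time: 3.15
tool_pos: [0.4195, -0.122, 0.0387]
tool_rot: [3.142, 0.0, 2.963]
contact_force: [-0.0, -0.5, 4.5]
opening: 0.0334
grip_force: 1.8
```

Emit:
{"op": "arm_command", "data": {"moves": [[[0,0,0],[0,0,0],0.033],[[0,0,0],[0,0,0],0.033],[[0,0,0],[0,0,0],0.033],[[0,0,0],[0,0,0],0.033],[[0,0,0],[0,0,0],0.033]]}}

```text
time: 3.65
tool_pos: [0.4194, -0.122, 0.039]
tool_rot: [-3.142, 0.0, 2.963]
contact_force: [0.4, -1.8, 2.4]
opening: 0.0329
grip_force: 1.7
```

Emit:
{"op": "arm_command", "data": {"moves": [[[0,0,0],[0,0,0],0.033],[[0,0,0],[0,0,0],0.033],[[0,0,0],[0,0,0],0.033],[[0,0,0],[0,0,0],0.033],[[0,0,0],[0,0,0],0.033]]}}

```text
time: 4.15
tool_pos: [0.4194, -0.122, 0.039]
tool_rot: [-3.142, 0.0, 2.963]
contact_force: [0.0, -1.6, 4.1]
opening: 0.0329
grip_force: 1.8
```

```bash
cat > look.py <<'E'
from h import *
import cv2,sys
P=[]
for _ in range(4):
    im=robot.read_camera("side"); P.append(robot.observe())
print(P[-1]['time'],np.mean([s['tool_pos'] for s in P],0),np.mean([s['contact_force'] for s in P],0))
f=lambda i:cv2.resize(i,None,fx=5,fy=5,interpolation=cv2.INTER_CUBIC)
b=robot.read_camera("scene")
cv2.imwrite(sys.argv[1],np.hstack([f(b[150:240,225:305]),f(im[185:275,255:335])])[:,:,::-1])
E
python3 look.py pics/c3.png
```

```text
4.35 [ 0.41942428 -0.12192703  0.03899158] [ 0.68926798 -1.17607664  3.26701085]
```

View pics/c3.png

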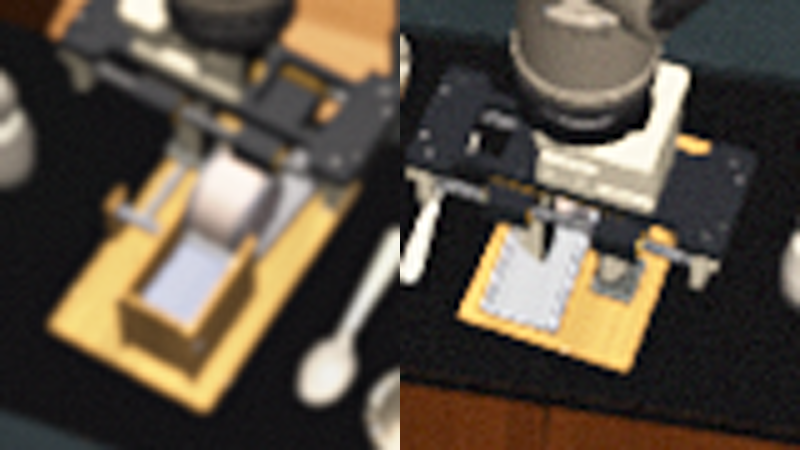

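The tin has rolled out and rests against the chute finger, and the nest is empty. Now I'll ease up slowly.

Emit:
{"op": "arm_command", "data": {"moves": [[[0,0,-0.0015],[0,0,0],0.033],[[0,0,-0.003],[0,0,0],0.033],[[0,0,-0.0045],[0,0,0],0.033],[[0,0,-0.006],[0,0,0],0.033],[[0,0,-0.0075],[0,0,0],0.033]]}}

```text
time: 4.9
tool_pos: [0.4192, -0.1217, 0.0465]
tool_rot: [3.141, -0.0, 2.963]
contact_force: [0.8, -0.5, 1.5]
opening: 0.0333
grip_force: 0.8
```

Emit:
{"op": "arm_command", "data": {"moves": [[[0,0,-0.0015],[0,0,0],0.033],[[0,0,-0.003],[0,0,0],0.033],[[0,0,-0.0045],[0,0,0],0.033],[[0,0,-0.006],[0,0,0],0.033],[[0,0,-0.0065],[0,0,0],0.033]]}}

```text
time: 5.4
tool_pos: [0.4191, -0.1218, 0.053]
tool_rot: [3.141, -0.001, 2.963]
contact_force: [-0.4, -0.1, 0.6]
opening: 0.0332
grip_force: 0.1
```

Emit:
{"op": "arm_command", "data": {"moves": [[[0,0,0],[0,0,0],0.033],[[0,0,0],[0,0,0],0.033],[[0,0,0],[0,0,0],0.033],[[0,0,0],[0,0,0],0.033],[[0,0,0],[0,0,0],0.033]]}}

```text
time: 5.9
tool_pos: [0.4192, -0.1218, 0.0529]
tool_rot: [3.141, -0.0, 2.963]
contact_force: [-1.5, 0.8, 0.5]
opening: 0.0331
grip_force: 0.5
```

```bash
python3 look.py pics/c4.png
```

```text
6.1 [ 0.41923554 -0.12182304  0.05292794] [-1.34495047  0.4757717   1.12337652]
```

View pics/c4.png

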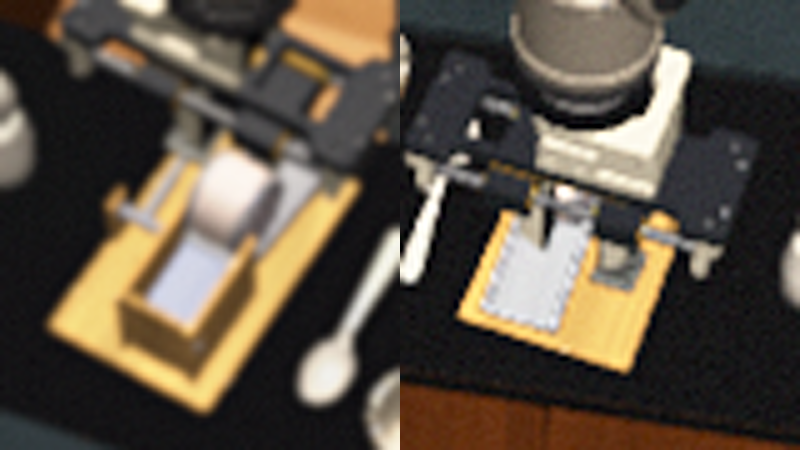

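The tin is still held against the finger, and the pedal is back where it was at rest (lower edge at row ~287 in the crop, as before the press). I'll add a further 1.5 mm of clearance, check the forces, then hand in.

Emit:
{"op": "arm_command", "data": {"moves": [[[0,0,-0.0008],[0,0,0],0.033],[[0,0,-0.0015],[0,0,0],0.033],[[0,0,-0.0015],[0,0,0],0.033],[[0,0,-0.0015],[0,0,0],0.033],[[0,0,-0.0015],[0,0,0],0.033]]}}

```text
time: 6.65
tool_pos: [0.4194, -0.1219, 0.0545]
tool_rot: [3.142, 0.0, 2.963]
contact_force: [0.2, 0.8, -0.7]
opening: 0.0332
grip_force: 0.1
```

```bash
python3 look.py pics/c5.png
python3 - <<'E'
import cv2
a,b=(cv2.imread(f"pics/c{i}.png")[100:300,:] for i in (4,5))
d=cv2.absdiff(a,b);print("tin region change",d[50:150,190:280].mean(),"pedal",d[130:190,590:650].mean())
from cell import robot
print(robot.hand_in())
E
```

```text
6.85 [ 0.41937752 -0.12189402  0.05446575] [-0.10911872  0.02559553 -0.31725803]
tin region change 1.4013703703703704 pedal 6.7675
the job is handed in; nothing more can be done
None
```

The job is handed in: the pedal ejected the tin, the other finger stopped it on the chute, the pedal sprang back to its rest position, and the finger was still holding the tin back; the judged result was not shown.

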